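# Hang a puppet leg on the sprung hook of the drying jig

### The arm

A 6-joint arm with a two-finger parallel gripper is mounted at the origin on the work surface. World frame = base frame: x ahead of the robot, y to its left, z up, the work surface at z = 0. Lengths are in m, angles in degrees, forces in N, time in s.
With the tool pointing down it reaches from about 0.25 to 0.725 m from the base axis. Payload 9.7 kg.
Tool frame: the origin (TCP) lies between the finger pads; the fingertips stand 11 mm ahead of it and the grasp point (between the pads) lies 8 mm behind it; z points along the fingers, y is the line along which they close (so a half turn about z gives the same grasp; the last joint's range is limited). The gripper opens to 85 mm and grips with 20 to 120 N. Pads are 22 mm wide; open, the fingers measure 114 mm over their backs; the gripper's body (76 mm by 85 mm) begins 54 mm behind the grasp point. The pads swing forward as they close: fully open they stand 13 mm farther back than shut.
Start: joints at [-63.083, 4.979, 10.078, 95.1, 0, 90], TCP at [0.249, -0.49, 0.242] pointing down, gripper open.
Joint ranges: [-179.16, 179.16], [-48.56, 103.87], [-65.8, 70.77], [-126.05, 130.52], [-82.76, 87.17], [-180, 180]. Speed limits (degrees/s): [127.2, 127.2, 147.25, 180, 180, 180].

### API

Orientations are given as [roll, pitch, yaw] about the fixed x, y, z axes, in that order (R = Rz(yaw) Ry(pitch) Rx(roll)).
In Python, from station import readout, viewer, ticket gives the robot as it stands.
- The arm moves only by the tool jog_arm, never from a script. Its argument "plan" is a list of rows, each an object with "xyz": the shift along the tool's x, y, z in mm, a list of three; "yaw": the turn about the tool's z in degrees. In form: [{"xyz": [tx, ty, tz], "yaw": yaw}, ...]. A call has exactly 5 rows; each row shifts and turns the commanded pose from where the row before left it, along the tool's axes as they then stand; what a row does not reach is not made up. A row lasts 1/10 s, in which the tool goes at most 50 mm and 8.59 degrees, less where a joint would pass 70% of its speed; a pose out of reach is approached as far as the arm can. A call is refused whole if a number of a shift passes 50 or a number of a turn 8.59, either way. A call with a gripper value outside its range is refused whole. "jaw" is the finger opening in mm, from 0 to 85.4, set as the call begins (left out, the last holds). The fingers move at their own pace and stop on an object; "squeeze" is the grip in N (left out, the last holds). Time passes only in rows, so rows that do not move let the fingers close, or fill a call up. It gives the time, the measured TCP pose, the force, the opening and the grip force at its end, in the units of the state.
- readout.observe(): the state, without advancing time (a new reading comes with each control period).
- viewer.capture(name): name is "scene" or "top" or "wrist"; returns a dict with "color" (420x560x3 uint8, red, green, blue), "mtx" (3x3 intrinsics, pixels), "world_from_camera" (4x4, takes a point from camera to world coordinates); the wrist camera has in their place "T_tool_cam" (4x4, takes a point from camera to tool coordinates, whose origin is the TCP and whose axes are the flange's). Camera axes: x right, y up, looking along -z (the intrinsics and any distortion apply to the point x, -y, -z); pixel columns grow to the right and rows downward; lengths in m; the calibration is good to about 2 mm. The wrist camera is an equidistant fisheye: a pixel r from the principal point sees the ray r / f radians off the axis. A picture is of the moment at which its call begins: read the wrist's pose just before it. There is no depth.
- ticket.hand_in(): hands the job in; it is judged then, once.
The state is a dict: "time": time; "joint_pos": joint angles; "qvel": joint speeds; "joint_torque": joint torques, N m; "position": TCP position; "eef_rot": TCP orientation; "ft_force": force on the tool from outside, world axes, zero at the start; "moment": the same for the moment, N m; "grip_width": finger opening in m; "grasp_force": force on a finger pad.
Only numpy, scipy, OpenCV 4.12 (cv2) and the standard library are available. Lean on these libraries where they do the work, as an engineer would, in place of code of your own. Each camera call takes 0.05 s, during which the arm holds its last target. There are 200 camera calls.

### The job

Hang the puppet leg that has the wire bail on the drying jig's sprung hook: press the plunger down, slide the lowered hook sideways under the bail's bar until you feel it touch, then ease the plunger all the way back up so that the leg hangs from the hook, lifted off the floor of its well, and let go. The bail is delicate: touch it lightly and do not let the hook snap up. Leave the plain leg and everything else on the bench where it is.

Things in the scene. Friction and masses are not known exactly. Their poses are not given: they have to be found in the camera images.
- jig: Fixed drying jig. Origin: on the bench, under the middle of the hook's path. Axes: y along the line of the wells and of the hook's slide, z up, x away from the robot at yaw 0 (turned up to 0.35 rad). Plywood base 150 x 270 x 15 mm (x -85 to 65 mm). Posts at x -45, y +-124 mm, tops at z 205 mm. A fixed brass pin tin, 32 mm across, stands on its far side.
- well_pos (a point): Floor centre of the well at jig y +55 mm (z 15 mm). Each well is square, inside 27.5 x 27.5 mm, walls 5 mm, 55 mm deep, rim at z 70 mm. One holds the leg with the bail, the other the plain leg; either way round.
- well_neg (a point): Floor centre of the well at jig y -55 mm, same size.
- sleeve (a point): Centre of the lower end of the carriage's round steel sleeve (26 mm across, jig x 0, z 175 to 205 mm) that guides the plunger. The black carriage slides on the aluminium beam (jig x -45, z 175 to 205 mm) along jig y from -75 to +75 mm, against about 1.5 N friction, and stays where left. The hook rides with it.
- hook: Steel sprung plunger and hook, one part; slides down in the sleeve, does not turn. Origin: centre of its flange's upper face (flange 48 mm across), jig z 236 mm at rest. Axes as the jig's. Above it a round knob, 22 mm wide, 28 mm tall: grip from above, fingertips on the flange; nothing else stands near. Stroke 25 mm down, spring 6 N at the top, 15 N at the bottom; let go, it snaps up.
- hook_arms (a point): Lower end of the plunger's 7 mm shank, 82 mm below the hook's origin, level with the upper faces of its two arms (an upside-down T, like an anchor). The arms are 4 mm thick, along +y and -y; each ends in an upturned tip 11 mm from the axis, rising 5 mm. At rest the arms are too high to get under the bail's bar; pressed down 21 mm or more the tips pass below it.
- leg: Loose wooden puppet thigh (about 0.1 kg) with a wire bail on top, standing in one of the wells with 0.75 mm play each side. Origin: centre of its underside; z up. Square knee end 26 x 26 x 58 mm, round above (up to 34 mm wide), 100 mm tall without the bail. Neither hook nor hand should push it or its bail hard: hook force under 8 N. Hooked up fully, it is lifted 8 to 11 mm.
- bail_pivot (a point): Centre of the leg's top. The bail is a loop of 4 mm steel wire: bar along jig x, 24 mm clear opening, 30 mm above this point when upright (jig z 145 mm). It swivels only under far over 8 N and leans up to 0.4 rad either way, so the bar is up to 12 mm off to +y or -y: not measured, find it by feel. Caught, the bar lies between shank and tip, 5.5 to 8 mm from the shank's axis.
- plain_leg: The other loose thigh, same size, in the other well; on top a plain wooden dowel, 10 mm wide, 20 mm tall, no bail. Origin: centre of its underside. To be left alone.
- trinket_box: Bystander, to be left alone: wooden trinket box with a patterned lid, 106 x 76 x 69 mm. Origin: centre of its underside.
- small_box: Bystander, to be left alone: little wooden box, 60 x 45 x 35 mm. Origin: centre of its underside.
- cup: Bystander, to be left alone: white plastic cup, 72 mm wide, 90 mm tall. Origin: centre of its underside.
- torso: Bystander, to be left alone: white puppet trunk lying on the bench, 100 x 90 x 35 mm. Origin: centre of its underside.
- forearm: Bystander, to be left alone: wooden puppet forearm with a white hand, 110 mm long. Origin: centre of its underside.
- screw_bowl: Bystander, to be left alone: shallow black bowl, 100 mm wide, 35 mm tall. Origin: centre of its underside.
There are look-alikes about, which are no part of the job. What is shaped like the leg but pink, red or turquoise is not meant.

How it is judged:
By the outcome, as a careful person would: the job done as asked, in the order asked, and still so for the second after the job is handed in, with the robot touching nothing.
It also fails if it takes over 53 s, if anything falls off the work surface, if the arm or the gripper's body presses on something with over 40 N, if the wrist force passes 120 N, or if a joint passes its speed limit or range.

## Working session

There is one attempt and no reset: what is moved stays moved. The work goes in short steps, Python scripts to look and compute and a tool call to move; the robot and the scene stay as the last step left them, time stands still between calls to the robot, and variables do not carry over. Pictures are saved under pics/ and viewed, at most 10 in all, crops included, and the job is handed in when it is done.

Besides the shell and the picture viewer there is one more tool, called after "Request:" as name(argument=value, ...) on one line, values as JSON. jog_arm: Moves the arm, as the interface text tells. Its arguments: {"type":"object","properties":{"plan":{"type":"array"},"jaw":{"type":"number"},"squeeze":{"type":"number"}},"required":["plan"]}

```bash
mkdir -p pics
cat > h.py <<'E'
import numpy as np,cv2
from station import readout,viewer,ticket
def cap(n,f=None):
    d=viewer.capture(n); cv2.imwrite('pics/'+(f or n)+'.png',cv2.cvtColor(d['color'],cv2.COLOR_RGB2BGR))
    np.savez('pics/'+(f or n)+'.npz',**{k:np.array(v) for k,v in d.items()}); return d
def ray(f,u,v):
    d=np.load('pics/'+f+'.npz');K=d['mtx'];T=d['world_from_camera']
    r=T[:3,:3]@np.array([(u-K[0,2])/K[0,0],-(v-K[1,2])/K[1,1],-1]);return T[:3,3],r
def atz(f,u,v,z):
    o,r=ray(f,u,v);return o+r*(z-o[2])/r[2]
def proj(f,p):
    d=np.load('pics/'+f+'.npz');K=d['mtx'];T=d['world_from_camera']
    c=T[:3,:3].T@(np.array(p)-T[:3,3]);return K[0,2]+K[0,0]*c[0]/-c[2],K[1,2]-K[1,1]*c[1]/-c[2]
E
python3 - <<'E'
from h import *
s=readout.observe();print(s)
a=cap('scene');b=cap('top');print(a.keys(),a['mtx'],a['world_from_camera'],b['world_from_camera'])
A=cv2.imread('pics/scene.png');B=cv2.imread('pics/top.png')
E
```

```text
{'time': 0.0, 'joint_pos': array([-6.30809729e+01,  5.01131109e+00,  1.00332057e+01,  9.50990952e+01,
       -3.75699610e-04,  9.00000854e+01]), 'qvel': array([-0.10499817,  0.0024166 ,  0.04558002,  0.00820177, -0.01103311,
        0.08107703]), 'joint_torque': array([ 5.95618585e-04, -5.20380878e+01,  4.64810872e+01,  1.61584339e-02,
        6.03636181e-05, -4.03130073e-06]), 'position': array([ 0.24890146, -0.49021202,  0.24156985]), 'eef_rot': array([-1.79922799e+02,  3.75814292e-04,  2.69189422e+01]), 'ft_force': array([ 0.30391986, -0.58675031, -0.61997015]), 'moment': array([ 0.01367694,  0.03197611, -0.01222386]), 'grasp_force': 0.0, 'grip_width': 0.08593804740981523}
dict_keys(['color', 'mtx', 'world_from_camera']) [[469.25672543   0.         269.60847953]
 [  0.         469.25672543 211.89708593]
 [  0.           0.           1.        ]] [[-0.57244082 -0.55968247  0.59922203  1.17946846]
 [ 0.81992772 -0.38584505  0.42289731  0.44624159]
 [-0.00548136  0.73340243  0.67977263  0.8791494 ]
 [ 0.          0.          0.          1.        ]] [[ 0.06404675  0.97766948 -0.20015093  0.27468374]
 [-0.99794548  0.06240707 -0.01449744  0.00218894]
 [-0.00168287  0.20066823  0.97965781  1.2388107 ]
 [ 0.          0.          0.          1.        ]]
```

View pics/scene.png

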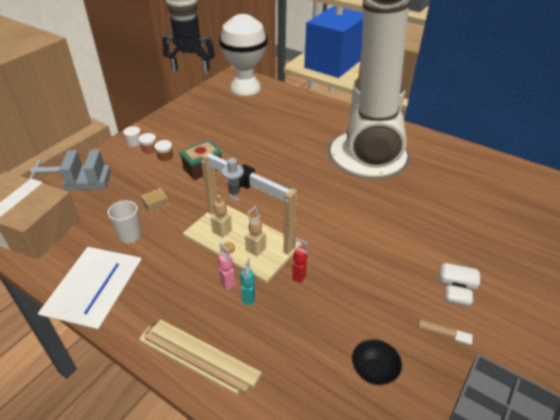

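View pics/top.png

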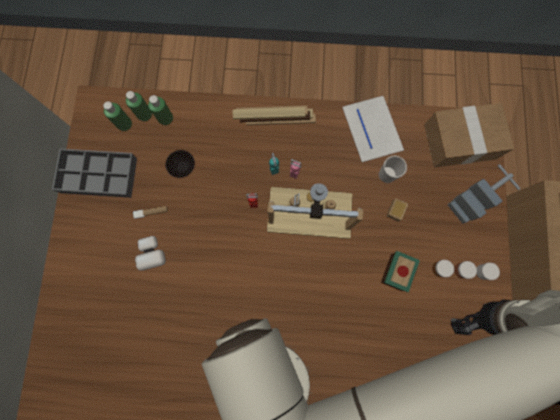

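Jig in the top image around (310,212), in the scene around (240,215); the bailed leg looks to be the one at scene (255,235). Enlarging both.

Run:
```python
from h import *
A=cv2.imread('pics/scene.png')[140:280,170:320];B=cv2.imread('pics/top.png')[175:245,255:375]
A=cv2.resize(A,None,fx=4,fy=4,interpolation=2);B=cv2.resize(B,None,fx=6,fy=6,interpolation=2)
cv2.imwrite('pics/s4.png',A);cv2.imwrite('pics/t6.png',B)
```

```text
(no output)
```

View pics/s4.png

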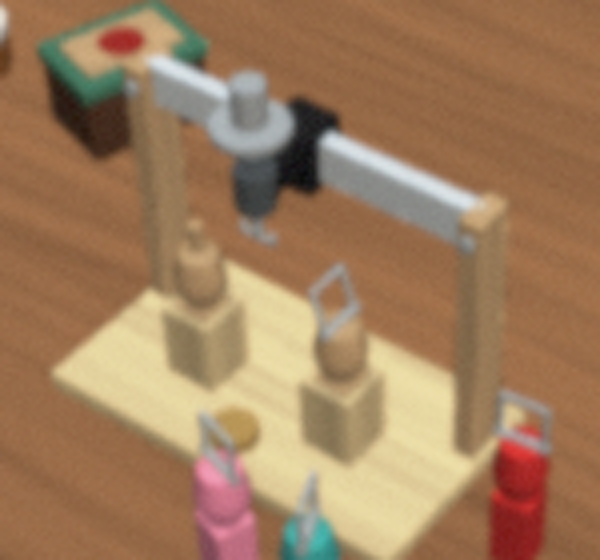

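View pics/t6.png

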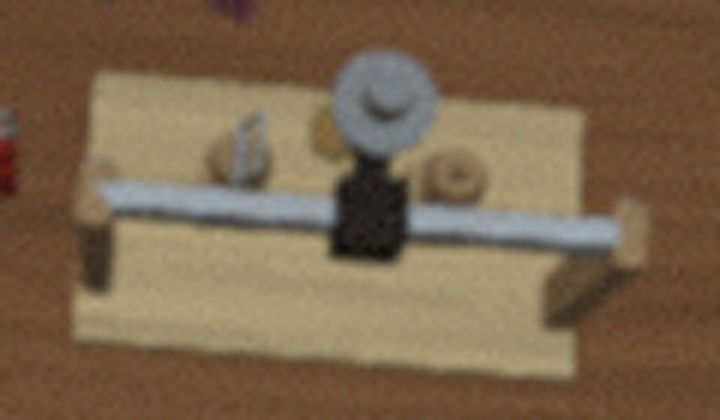

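The crops show the base corners (top crop (97,72), (583,110), (575,378), (73,340)), flange (384,103), bailed leg at the left (+y) well with the bail's bar at scene crop (315,297)–(343,267), plain leg in the −y well.

Run:
```python
from h import *
from scipy.optimize import least_squares
T=lambda u,v:(255+(u+.5)/6-.5,175+(v+.5)/6-.5)
S=lambda u,v:(170+(u+.5)/4-.5,140+(v+.5)/4-.5)
obs=[('top',T(97,72),(65,135,15)),('top',T(583,110),(65,-135,15)),('top',T(575,378),(-85,-135,15)),('top',T(73,340),(-85,135,15)),
('scene',S(52,372),(65,-135,15)),('scene',S(392,560),(65,135,15)),
('scene',S(209,385),(18.75,-36.25-0,15)) if 0 else ('scene',S(500,198),(-45,124,205))]
def W(p,q):
    x,y,a=p;q=np.array(q)/1e3;c,s=np.cos(a),np.sin(a);return np.array([x+c*q[0]-s*q[1],y+s*q[0]+c*q[1],q[2]])
f=lambda p:np.ravel([np.subtract(proj(c,W(p,q)),uv) for c,uv,q in obs])
r=least_squares(f,[.45,0,0],loss='soft_l1');p=r.x;print(p,np.degrees(p[2]),f(p).round(1))
def J(w):
    c,s=np.cos(p[2]),np.sin(p[2]);d=w[:2]-p[:2];return (np.array([c*d[0]+s*d[1],-s*d[0]+c*d[1]])*1e3).round(1)
for n,uv,z in [('top',T(384,103),.236),('scene',S(252,128),.236),('top',T(388,96),.264),('scene',S(248,82),.264),
 ('scene',S(315,297),.144),('scene',S(343,267),.144),('top',T(238,180),.116),('top',T(263,115),.144),('top',T(240,125),.144)]:
    w=atz(n,*uv,z);print(n,z,w.round(4),J(w))
np.save('jig.npy',p)
print(W(p,(0,55,115)),[proj('scene',W(p,(0,55,115)))],'yaw',np.degrees(p[2]))
```

```text
[ 0.54525442 -0.09622249 -0.00746674] -0.42781292388737663 [-0.5  0.6 -0.1 -0.2 -0.2  0.   0.1  0.5  0.3 -0.3  0.1 -0.2 -2.9  1.8]
top 0.236 [ 0.5459 -0.1     0.236 ] [ 0.7 -3.7]
scene 0.236 [ 0.5512 -0.097   0.236 ] [ 5.9 -0.7]
top 0.264 [ 0.5416 -0.0987  0.264 ] [-3.6 -2.5]
scene 0.264 [ 0.5476 -0.1005  0.264 ] [ 2.4 -4.2]
scene 0.144 [ 0.5646 -0.0474  0.144 ] [18.9 49. ]
scene 0.144 [ 0.5347 -0.0493  0.144 ] [-10.9  46.8]
top 0.116 [ 0.5337 -0.0406  0.116 ] [-11.9  55.6]
top 0.144 [ 0.5609 -0.05    0.144 ] [15.3 46.3]
top 0.144 [ 0.5551 -0.039   0.144 ] [ 9.4 57.3]
[ 0.54566508 -0.04122402  0.115     ] [(np.float64(255.7338981759789), np.float64(219.37464463239724))] yaw -0.42781292388737663
```

Request:
jog_arm(plan=[{"xyz": [0,0,-15],"yaw": 8.4},{"xyz": [0,0,-15],"yaw": 8.4},{"xyz": [0,0,-15],"yaw": 8.4},{"xyz": [0,0,-15],"yaw": 2.1},{"xyz": [0,0,-10],"yaw": 0}])

```text
time: 0.6
position: [0.249, -0.4904, 0.313]
eef_rot: [180.0, -0.0, -0.4]
ft_force: [0.3, -0.8, 0.1]
grip_width: 0.0851
grasp_force: 0.0
```

Request:
jog_arm(plan=[{"xyz": [35,-46,0],"yaw": 0},{"xyz": [35,-46,0],"yaw": 0},{"xyz": [35,-46,0],"yaw": 0},{"xyz": [35,-46,0],"yaw": 0},{"xyz": [35,-46,0],"yaw": 0}])

```text
time: 1.1
position: [0.4025, -0.2907, 0.3121]
eef_rot: [-180.0, 0.0, -0.3]
ft_force: [0.9, -0.8, 0.8]
grip_width: 0.0854
grasp_force: 0.0
```

Request:
jog_arm(plan=[{"xyz": [28.5,-38.3,0],"yaw": 0},{"xyz": [28.5,-38.3,0],"yaw": 0},{"xyz": [28.5,-38.3,0],"yaw": 0},{"xyz": [28.5,-38.3,0],"yaw": 0},{"xyz": [28.5,-38.3,0],"yaw": 0}])

```text
time: 1.6
position: [0.5463, -0.1, 0.312]
eef_rot: [180.0, 0.0, -0.3]
ft_force: [1.1, -1.1, -0.7]
grip_width: 0.0855
grasp_force: 0.0
```

Run:
```python
from h import *
s=readout.observe();print(s['position'],s['eef_rot'],s['ft_force'])
d=cap('wrist','w1');print(d['mtx'],d['T_tool_cam'])
```

```text
[ 0.5462928  -0.10003334  0.31201814] [ 1.79999243e+02  1.96266538e-02 -2.73347202e-01] [ 1.1127993  -1.08645791 -0.69553484]
[[325.1922621    0.         285.62449834]
 [  0.         325.1922621  214.70962039]
 [  0.           0.           1.        ]] [[ 1.28515894e-03  9.52360086e-01  3.04973139e-01  7.80668897e-02]
 [ 9.99999116e-01 -1.32814096e-03 -6.65283596e-05  1.16421932e-03]
 [ 3.41688363e-04  3.04972955e-01 -9.52360951e-01 -1.32298226e-01]
 [ 0.00000000e+00  0.00000000e+00  0.00000000e+00  1.00000000e+00]]
```

View pics/w1.png

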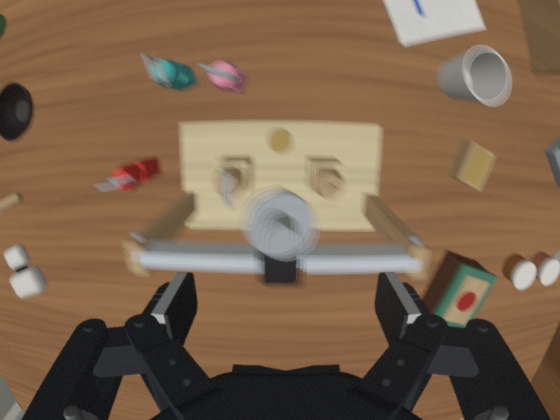

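The knob's top is near (283,236), flange centre (282,223), bail around (224,185).

```bash
cat >> h.py <<'E'
def wray(f,u,v,pos,yaw):
    d=np.load('pics/'+f+'.npz');K=d['mtx'];T=d['T_tool_cam']
    a=(u-K[0,2])/K[0,0];b=(v-K[1,2])/K[1,1];r=np.hypot(a,b)+1e-12
    c=np.array([a/r*np.sin(r),-b/r*np.sin(r),-np.cos(r)])
    y=np.radians(yaw);R=np.array([[np.cos(y),np.sin(y),0],[np.sin(y),-np.cos(y),0],[0,0,-1.]])
    return R@T[:3,3]+pos,R@T[:3,:3]@c
def watz(f,u,v,pos,yaw,z):
    o,r=wray(f,u,v,pos,yaw);return o+r*(z-o[2])/r[2]
E
python3 - <<'E'
from h import *
P=np.array([.5463,-.1,.312])
for u,v,z in[(283,236,.264),(282,223,.236),(182,122,.015),(381,123,.015),(220,172,.144),(231,205,.144)]:print(watz('w1',u,v,P,-.27,z).round(4))
A=cv2.imread('pics/w1.png')[140:280,190:350];cv2.imwrite('pics/w1c.png',cv2.resize(A,None,fx=4,fy=4,interpolation=2))
E
```

```text
[ 0.5533 -0.0997  0.264 ]
[ 0.5518 -0.0988  0.236 ]
[0.6184 0.0382 0.015 ]
[ 0.6155 -0.2291  0.015 ]
[ 0.5709 -0.039   0.144 ]
[ 0.5383 -0.0482  0.144 ]
```

View pics/w1c.png

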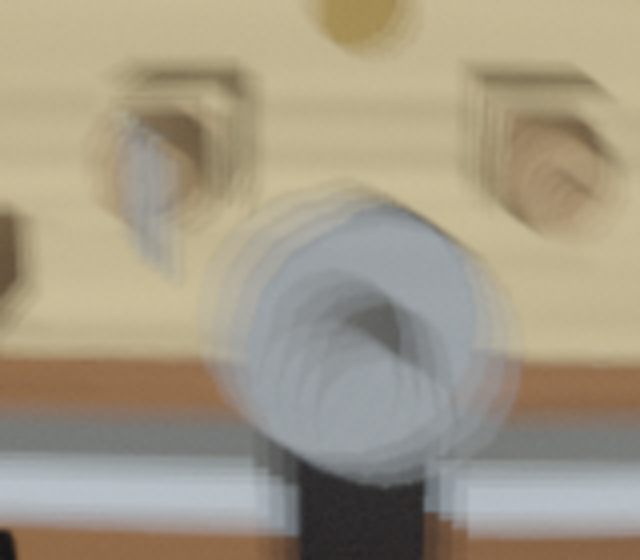

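Motion-blurred: knob top about crop (375,395), flange (365,335). Shoot again now that it is still.

Run:
```python
from h import *
s=readout.observe();print(s['position'],s['eef_rot'],s['ft_force'],s['time'])
cap('wrist','w2')
A=cv2.imread('pics/w2.png')[140:280,190:350];cv2.imwrite('pics/w2c.png',cv2.resize(A,None,fx=4,fy=4,interpolation=2))
```

```text
[ 0.5494251  -0.09528864  0.31067974] [-1.79858753e+02  1.81518822e-02 -8.33435400e-02] [-0.28304337  2.88555981 -2.1756551 ] 1.65
```

View pics/w2c.png

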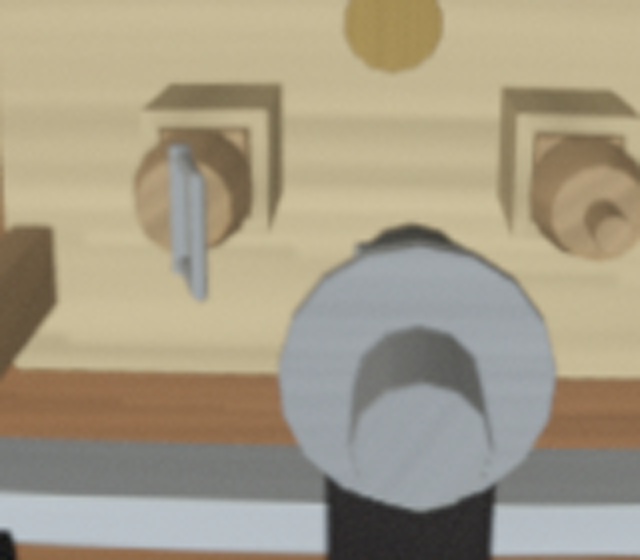

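Sharp now: knob top centre crop (422,448), flange centre (417,375), bail's bar crop (197,172)–(200,297), bail's feet (178,148)/(182,268).

Run:
```python
from h import *
s=readout.observe();print(s['position'],s['eef_rot'],s['ft_force'],s['time'])
P=np.array([.5494,-.0953,.3107]);p=np.load('jig.npy')
for n,u,v,z in[('knob',422,448,.264),('fl',417,375,.236),('bar',197,172,.144),('bar',200,295,.144),('foot',178,148,.115),('foot',182,268,.115),('rimL',162,112,.07),('rimR',282,85,.07),('plain dowel',617,230,.135)]:
  w=watz('w2',190+(u+.5)/4-.5,140+(v+.5)/4-.5,P,-.08,z);print(n,w.round(4),(w[:2]-p[:2]).round(4)*1e3)
```

```text
[ 0.54776829 -0.0977809   0.31060157] [-1.79925642e+02  9.91346581e-02  3.60944467e-04] [-0.2870406   0.04441674 -0.84006847] 1.7
knob [ 0.5468 -0.1022  0.264 ] [ 1.5 -6. ]
fl [ 0.5478 -0.1021  0.236 ] [ 2.6 -5.9]
bar [ 0.5636 -0.0523  0.144 ] [18.3 43.9]
bar [ 0.5331 -0.0518  0.144 ] [-12.2  44.4]
foot [ 0.5638 -0.0432  0.115 ] [18.5 53. ]
foot [ 0.5314 -0.0429  0.115 ] [-13.8  53.3]
rimL [ 0.5659 -0.0315  0.07  ] [20.6 64.7]
rimR [ 0.5734 -0.067   0.07  ] [28.1 29.3]
plain dowel [ 0.5471 -0.1541  0.135 ] [  1.8 -57.8]
```

Request:
jog_arm(plan=[{"xyz": [0,2.5,0],"yaw": 0},{"xyz": [0,0,10],"yaw": 0},{"xyz": [0,0,10],"yaw": 0},{"xyz": [0,0,10],"yaw": 0},{"xyz": [0,0,0],"yaw": 0}])

```text
time: 2.2
position: [0.5445, -0.1051, 0.2804]
eef_rot: [-180.0, 0.1, -0.5]
ft_force: [0.6, 0.4, 0.0]
grip_width: 0.0853
grasp_force: 0.0
```

Request:
jog_arm(plan=[{"xyz": [0,0,10],"yaw": 0},{"xyz": [0,0,10],"yaw": 0},{"xyz": [0,0,9],"yaw": 0},{"xyz": [0,0,0],"yaw": 0},{"xyz": [0,0,0],"yaw": 0}])

```text
time: 2.7
position: [0.5453, -0.1043, 0.2531]
eef_rot: [-180.0, 0.0, -0.4]
ft_force: [-0.4, 0.5, -0.4]
grip_width: 0.0857
grasp_force: 0.0
```

Run:
```python
from h import *
for i in range(3):
  s=readout.observe();print(s['position'],s['eef_rot'],s['ft_force'],s['time']);viewer.capture('top')
```

```text
[ 0.54533314 -0.10433011  0.25313607] [-1.79996685e+02  2.16239866e-02 -3.75088495e-01] [-0.40704152  0.53122023 -0.35971434] 2.7
[ 0.54548346 -0.10439085  0.2535228 ] [ 1.79996657e+02 -1.35851809e-02 -3.79363826e-01] [ 0.28874225  0.13699679 -0.73847992] 2.75
[ 0.54557943 -0.10440495  0.25374917] [ 1.79993245e+02 -3.73515935e-02 -3.76727983e-01] [-0.36860467  0.28491971  0.23254208] 2.8
```

Request:
jog_arm(plan=[{"xyz": [1,-2.5,2],"yaw": 0},{"xyz": [0,0,2],"yaw": 0},{"xyz": [0,0,0],"yaw": 0},{"xyz": [0,0,0],"yaw": 0},{"xyz": [0,0,0],"yaw": 0}], jaw=15, squeeze=40)

```text
time: 3.35
position: [0.5465, -0.1019, 0.2495]
eef_rot: [-180.0, -0.0, -0.4]
ft_force: [-0.1, 0.1, -1.0]
grip_width: 0.0206
grasp_force: 39.1
```

Request:
jog_arm(plan=[{"xyz": [0,0,0],"yaw": 0},{"xyz": [0,0,0],"yaw": 0},{"xyz": [0,0,0],"yaw": 0},{"xyz": [0,0,0],"yaw": 0},{"xyz": [0,0,0],"yaw": 0}])

```text
time: 3.85
position: [0.5465, -0.1019, 0.2494]
eef_rot: [-180.0, -0.0, -0.4]
ft_force: [0.0, 1.2, 3.3]
grip_width: 0.0203
grasp_force: 39.1
```

Request:
jog_arm(plan=[{"xyz": [0,0,3],"yaw": 0},{"xyz": [0,0,3],"yaw": 0},{"xyz": [0,0,3],"yaw": 0},{"xyz": [0,0,3],"yaw": 0},{"xyz": [0,0,0],"yaw": 0}])

```text
time: 4.35
position: [0.5465, -0.1019, 0.2381]
eef_rot: [180.0, -0.1, -0.4]
ft_force: [-2.8, 0.8, 10.6]
grip_width: 0.021
grasp_force: 39.7
```

Request:
jog_arm(plan=[{"xyz": [0,0,3],"yaw": 0},{"xyz": [0,0,3],"yaw": 0},{"xyz": [0,0,3],"yaw": 0},{"xyz": [0,0,2],"yaw": 0},{"xyz": [0,0,0],"yaw": 0}])

```text
time: 4.85
position: [0.5465, -0.1019, 0.2278]
eef_rot: [180.0, -0.1, -0.4]
ft_force: [-3.7, 2.1, 12.1]
grip_width: 0.0207
grasp_force: 40.1
```

Run:
```python
from h import *
F=[]
for i in range(6):
  s=readout.observe();F.append(s['ft_force']);viewer.capture('top')
print(s['position'],np.round(F,1))
cap('wrist','w3')
c=cap('scene','s3')['color'][140:280,170:320,::-1];w=cv2.imread('pics/w3.png')
cv2.imwrite('pics/s3c.png',cv2.resize(c,None,fx=4,fy=4,interpolation=2))
```

```text
[ 0.54653885 -0.10191444  0.22810141] [[-3.7  2.1 12.1]
 [-3.7  1.2 13. ]
 [-3.5  0.6 13.6]
 [-3.3  1.6 12. ]
 [-3.7  1.5 12.5]
 [-3.5  2.3 13.5]]
```

View pics/s3c.png

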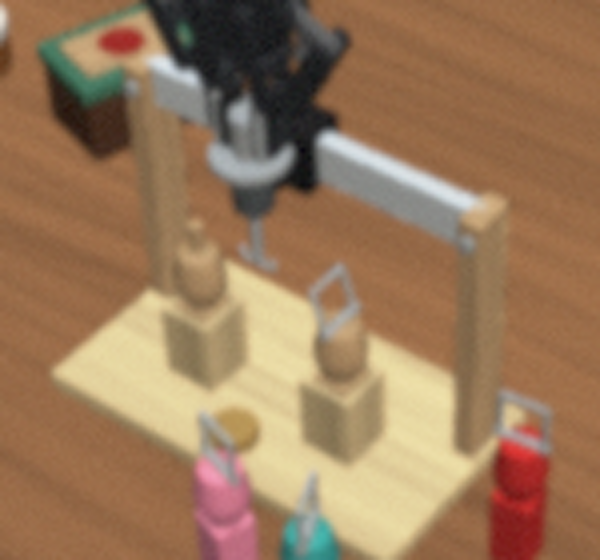

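The hook is lowered; its arms are now at about crop (262,262) versus (262,238) before. A bit more press.

Request:
jog_arm(plan=[{"xyz": [0,0,1],"yaw": 0},{"xyz": [0,0,0.5],"yaw": 0},{"xyz": [0,0,0],"yaw": 0},{"xyz": [0,0,0],"yaw": 0},{"xyz": [0,0,0],"yaw": 0}])

```text
time: 5.75
position: [0.5466, -0.1019, 0.2267]
eef_rot: [180.0, -0.1, -0.4]
ft_force: [-3.0, 2.0, 12.5]
grip_width: 0.0209
grasp_force: 40.1
```

```bash
cat > f.py <<'E'
from h import *
F=[]
for i in range(6):
  s=readout.observe();F.append(np.r_[s['ft_force'],s['moment']*10,s['joint_torque'][0]]);P=s['position'];viewer.capture('top') if i<5 else 0
print(s['time'],P.round(4),np.mean(F,0).round(2),np.std(F,0).round(2))
E
python3 f.py
python3 - <<'E'
from h import *
p=[.5468,-.1015,.236];print([proj('scene',[p[0],p[1],z]) for z in (.236,.214,.154,.132)])
E
```

```text
6.0 [ 0.5466 -0.1019  0.2267] [-3.47  1.71 13.69  3.37  7.81  0.12 -0.44] [0.49 0.5  0.68 0.39 0.24 0.37 0.  ]
[(np.float64(232.25488700376), np.float64(169.91713625093655)), (np.float64(232.83369200429246), np.float64(177.63114177353026)), (np.float64(234.3325262658443), np.float64(197.60680846685017)), (np.float64(234.8547138378286), np.float64(204.5662469831226))]
```

Request:
jog_arm(plan=[{"xyz": [0,0,0.5],"yaw": 0},{"xyz": [0,0,0.5],"yaw": 0},{"xyz": [0,0,0.3],"yaw": 0},{"xyz": [0,0,0],"yaw": 0},{"xyz": [0,0,0],"yaw": 0}])

```text
time: 6.5
position: [0.5466, -0.1019, 0.2254]
eef_rot: [180.0, -0.1, -0.4]
ft_force: [-3.8, 1.1, 13.0]
grip_width: 0.0205
grasp_force: 40.2
```

```bash
python3 f.py
```

```text
6.75 [ 0.5466 -0.1019  0.2255] [-3.71  1.39 13.92  3.32  8.37  0.16 -0.44] [0.26 0.76 0.58 0.45 0.17 0.21 0.  ]
```

Request:
jog_arm(plan=[{"xyz": [0,-5,0],"yaw": 0},{"xyz": [0,-8,0],"yaw": 0},{"xyz": [0,-8,0],"yaw": 0},{"xyz": [0,-6,0],"yaw": 0},{"xyz": [0,-3,0],"yaw": 0}])

```text
time: 7.25
position: [0.5471, -0.072, 0.2256]
eef_rot: [179.9, -0.2, -0.4]
ft_force: [-1.9, -1.4, 12.8]
grip_width: 0.0203
grasp_force: 40.4
```

Request:
jog_arm(plan=[{"xyz": [0,-1,0],"yaw": 0},{"xyz": [0,-0.5,0],"yaw": 0},{"xyz": [0,-0.5,0],"yaw": 0},{"xyz": [0,-0.5,0],"yaw": 0},{"xyz": [0,-0.5,0],"yaw": 0}])

```text
time: 7.75
position: [0.5471, -0.0694, 0.2255]
eef_rot: [179.9, -0.2, -0.4]
ft_force: [-2.0, -2.2, 13.5]
grip_width: 0.0205
grasp_force: 40.4
```

```bash
python3 f.py
```

```text
8.0 [ 0.5471 -0.0693  0.2255] [-2.3  -1.36 13.6  -1.91  5.4   0.08  0.79] [0.26 0.63 0.27 0.43 0.1  0.3  0.06]
```

Request:
jog_arm(plan=[{"xyz": [0,-0.6,0],"yaw": 0},{"xyz": [0,-0.6,0],"yaw": 0},{"xyz": [0,-0.6,0],"yaw": 0},{"xyz": [0,-0.6,0],"yaw": 0},{"xyz": [0,-0.6,0],"yaw": 0}])

```text
time: 8.5
position: [0.5471, -0.0664, 0.2255]
eef_rot: [179.9, -0.2, -0.4]
ft_force: [-1.4, -1.1, 13.7]
grip_width: 0.0208
grasp_force: 40.4
```

Request:
jog_arm(plan=[{"xyz": [0,-0.6,0],"yaw": 0},{"xyz": [0,-0.6,0],"yaw": 0},{"xyz": [0,-0.6,0],"yaw": 0},{"xyz": [0,-0.6,0],"yaw": 0},{"xyz": [0,-0.6,0],"yaw": 0}])

```text
time: 9.0
position: [0.5472, -0.0634, 0.2256]
eef_rot: [179.9, -0.2, -0.4]
ft_force: [-2.2, -2.0, 13.4]
grip_width: 0.0205
grasp_force: 40.4
```

```bash
python3 f.py
```

```text
9.25 [ 0.5472 -0.0633  0.2256] [-2.34 -1.16 13.8  -1.82  4.67 -0.09  0.74] [0.37 0.43 0.35 0.62 0.18 0.27 0.06]
```

Request:
jog_arm(plan=[{"xyz": [0,-0.5,0],"yaw": 0},{"xyz": [0,-0.5,0],"yaw": 0},{"xyz": [0,-0.5,0],"yaw": 0},{"xyz": [0,-0.5,0],"yaw": 0},{"xyz": [0,0,0],"yaw": 0}])

```text
time: 9.75
position: [0.5472, -0.0613, 0.2256]
eef_rot: [179.9, -0.2, -0.4]
ft_force: [-1.6, -1.4, 14.0]
grip_width: 0.0209
grasp_force: 40.4
```

```bash
python3 f.py
```

```text
10.0 [ 0.5472 -0.0613  0.2256] [-2.01 -0.82 13.67 -1.74  4.42  0.11  0.72] [0.93 0.57 0.39 0.06 0.25 0.29 0.02]
```

Request:
jog_arm(plan=[{"xyz": [0,-0.3,0],"yaw": 0},{"xyz": [0,-0.3,0],"yaw": 0},{"xyz": [0,-0.3,0],"yaw": 0},{"xyz": [0,-0.3,0],"yaw": 0},{"xyz": [0,0,0],"yaw": 0}])

```text
time: 10.5
position: [0.5472, -0.0602, 0.2255]
eef_rot: [179.9, -0.2, -0.4]
ft_force: [-1.8, -0.6, 13.0]
grip_width: 0.0207
grasp_force: 40.4
```

```bash
python3 f.py
```

```text
10.75 [ 0.5472 -0.0601  0.2256] [-2.3  -0.85 13.99 -2.08  4.48 -0.15  0.8 ] [0.26 0.51 0.52 0.18 0.23 0.22 0.01]
```

Request:
jog_arm(plan=[{"xyz": [0,-0.3,0],"yaw": 0},{"xyz": [0,-0.3,0],"yaw": 0},{"xyz": [0,-0.3,0],"yaw": 0},{"xyz": [0,-0.3,0],"yaw": 0},{"xyz": [0,0,0],"yaw": 0}])

```text
time: 11.25
position: [0.5472, -0.0589, 0.2256]
eef_rot: [179.9, -0.2, -0.4]
ft_force: [-1.9, -1.6, 13.9]
grip_width: 0.0206
grasp_force: 40.4
```

```bash
python3 f.py
```

```text
11.5 [ 0.5473 -0.059   0.2255] [-2.09 -1.48 13.73 -2.08  4.1  -0.03  0.79] [0.5  0.35 0.2  0.53 0.19 0.18 0.01]
```

Request:
jog_arm(plan=[{"xyz": [0,-0.3,0],"yaw": 0},{"xyz": [0,-0.3,0],"yaw": 0},{"xyz": [0,-0.3,0],"yaw": 0},{"xyz": [0,0,0],"yaw": 0},{"xyz": [0,0,0],"yaw": 0}])

```text
time: 12.0
position: [0.5473, -0.0581, 0.2256]
eef_rot: [179.9, -0.2, -0.4]
ft_force: [-2.5, -1.7, 13.0]
grip_width: 0.0202
grasp_force: 40.4
```

```bash
python3 f.py
```

```text
12.25 [ 0.5472 -0.0581  0.2255] [-2.11 -1.75 13.97 -2.28  4.27  0.06  0.78] [0.33 0.34 0.5  0.26 0.26 0.35 0.  ]
```

Request:
jog_arm(plan=[{"xyz": [0,-0.3,0],"yaw": 0},{"xyz": [0,-0.3,0],"yaw": 0},{"xyz": [0,-0.2,0],"yaw": 0},{"xyz": [0,0,0],"yaw": 0},{"xyz": [0,0,0],"yaw": 0}])

```text
time: 12.75
position: [0.5473, -0.0572, 0.2256]
eef_rot: [179.9, -0.2, -0.4]
ft_force: [-1.7, -0.7, 13.7]
grip_width: 0.0209
grasp_force: 40.4
```

```bash
python3 f.py
```

```text
13.0 [ 0.5473 -0.0572  0.2256] [-2.17 -1.42 13.83 -2.38  4.09 -0.11  0.8 ] [0.34 0.71 0.42 0.31 0.26 0.33 0.  ]
```

Request:
jog_arm(plan=[{"xyz": [0,-0.3,0],"yaw": 0},{"xyz": [0,-0.3,0],"yaw": 0},{"xyz": [0,-0.2,0],"yaw": 0},{"xyz": [0,0,0],"yaw": 0},{"xyz": [0,0,0],"yaw": 0}])

```text
time: 13.5
position: [0.5473, -0.0565, 0.2256]
eef_rot: [179.9, -0.2, -0.4]
ft_force: [-1.8, -1.5, 14.4]
grip_width: 0.021
grasp_force: 40.4
```

```bash
python3 f.py
python3 - <<'E'
from h import *
cap('wrist','w4')
c=cap('scene','s4b')['color'][170:270,200:300,::-1]
d=cv2.imread('pics/w4.png')
o=np.hstack([cv2.resize(c,(500,500),interpolation=2),cv2.resize(d[130:280,190:280],(300,500),interpolation=2)])
cv2.imwrite('pics/m4.png',o)
E
```

```text
13.75 [ 0.5473 -0.0565  0.2256] [-1.62 -1.43 13.73 -1.86  3.93  0.08  0.8 ] [0.48 0.27 0.78 0.31 0.44 0.22 0.  ]
```

View pics/m4.png

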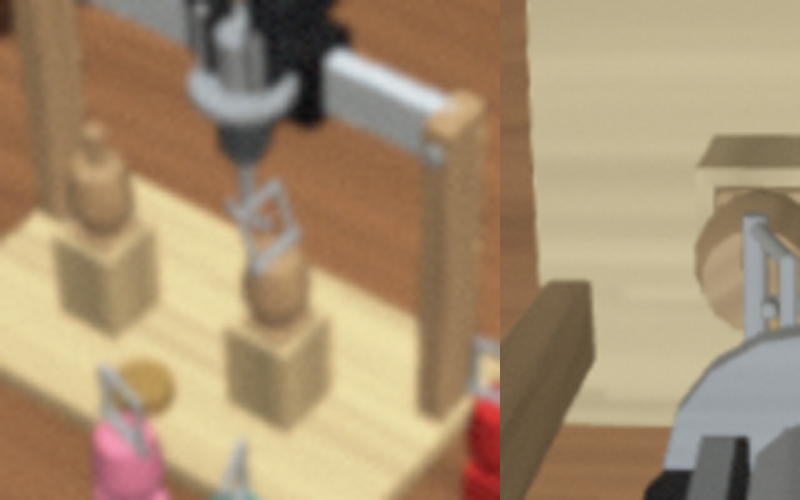

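The hook's tip is already inside the bail (tip at (767,310), bar at about (785,290)); the shank hasn't clearly touched. Continue.

Request:
jog_arm(plan=[{"xyz": [0,-0.3,0],"yaw": 0},{"xyz": [0,-0.3,0],"yaw": 0},{"xyz": [0,-0.2,0],"yaw": 0},{"xyz": [0,0,0],"yaw": 0},{"xyz": [0,0,0],"yaw": 0}])

```text
time: 14.35
position: [0.5473, -0.0557, 0.2256]
eef_rot: [179.9, -0.2, -0.4]
ft_force: [-1.2, -1.5, 14.1]
grip_width: 0.0208
grasp_force: 40.4
```

```bash
python3 f.py
```

```text
14.6 [ 0.5473 -0.0556  0.2256] [-1.76 -1.4  13.76 -2.35  4.01  0.15  0.8 ] [0.42 0.32 0.2  0.19 0.38 0.17 0.  ]
```

Request:
jog_arm(plan=[{"xyz": [0,-0.3,0],"yaw": 0},{"xyz": [0,-0.3,0],"yaw": 0},{"xyz": [0,-0.2,0],"yaw": 0},{"xyz": [0,0,0],"yaw": 0},{"xyz": [0,0,0],"yaw": 0}])

```text
time: 15.1
position: [0.5473, -0.0549, 0.2256]
eef_rot: [179.9, -0.2, -0.4]
ft_force: [-1.4, -1.4, 13.5]
grip_width: 0.0207
grasp_force: 40.4
```

```bash
python3 f.py
```

```text
15.35 [ 0.5473 -0.0549  0.2256] [-1.86 -1.51 13.97 -2.73  3.88 -0.05  0.85] [0.39 0.36 0.58 0.37 0.11 0.43 0.  ]
```

Request:
jog_arm(plan=[{"xyz": [0,-0.3,0],"yaw": 0},{"xyz": [0,-0.3,0],"yaw": 0},{"xyz": [0,-0.2,0],"yaw": 0},{"xyz": [0,0,0],"yaw": 0},{"xyz": [0,0,0],"yaw": 0}])

```text
time: 15.85
position: [0.5473, -0.0541, 0.2256]
eef_rot: [179.9, -0.2, -0.4]
ft_force: [-1.9, -1.2, 13.4]
grip_width: 0.0205
grasp_force: 40.4
```

```bash
python3 f.py
```

```text
16.1 [ 0.5473 -0.0541  0.2256] [-1.51 -1.27 13.68 -2.49  3.89  0.02  0.85] [0.41 0.39 0.34 0.18 0.38 0.16 0.  ]
```

Request:
jog_arm(plan=[{"xyz": [0,-0.3,0],"yaw": 0},{"xyz": [0,-0.3,0],"yaw": 0},{"xyz": [0,-0.2,0],"yaw": 0},{"xyz": [0,0,0],"yaw": 0},{"xyz": [0,0,0],"yaw": 0}])

```text
time: 16.6
position: [0.5473, -0.0533, 0.2256]
eef_rot: [179.9, -0.2, -0.4]
ft_force: [-1.9, -1.9, 13.4]
grip_width: 0.0207
grasp_force: 40.4
```

```bash
python3 f.py
python3 - <<'E'
from h import *
cap('wrist','w5')
c=cap('scene','s5')['color'][175:235,225:285,::-1]
a,b=cv2.imread('pics/w4.png'),cv2.imread('pics/w5.png')
f=lambda d:cv2.resize(d[155:235,220:290],(350,400),interpolation=2)
cv2.imwrite('pics/m5.png',np.hstack([cv2.resize(c,(400,400),interpolation=2),f(b)]))
E
```

```text
16.85 [ 0.5473 -0.0533  0.2256] [-1.67 -1.81 13.57 -3.12  3.72  0.12  0.96] [0.36 0.35 0.37 0.21 0.23 0.35 0.01]
```

View pics/m5.png

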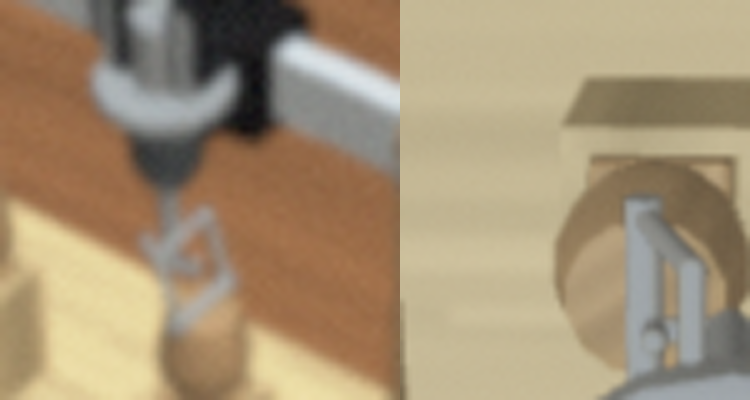

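The shank's edge (~(707,325)) now meets the bar's edge (~(707,300)), the tip at (655,335) being beyond it; force begins to rise. One more small step to confirm.

Request:
jog_arm(plan=[{"xyz": [0,-0.2,0],"yaw": 0},{"xyz": [0,-0.2,0],"yaw": 0},{"xyz": [0,-0.1,0],"yaw": 0},{"xyz": [0,0,0],"yaw": 0},{"xyz": [0,0,0],"yaw": 0}])

```text
time: 17.45
position: [0.5473, -0.0529, 0.2257]
eef_rot: [179.9, -0.2, -0.4]
ft_force: [-2.6, -2.0, 14.4]
grip_width: 0.0205
grasp_force: 40.4
```

```bash
python3 f.py
```

```text
17.7 [ 0.5474 -0.0529  0.2256] [-2.33 -1.87 14.03 -3.99  4.04  0.18  1.24] [0.28 0.3  0.58 0.28 0.11 0.26 0.  ]
```

Clear touch (about 1 N). Back off half a millimetre and ease up slowly.

Request:
jog_arm(plan=[{"xyz": [0,0.4,0],"yaw": 0},{"xyz": [0,0,-1],"yaw": 0},{"xyz": [0,0,-1],"yaw": 0},{"xyz": [0,0,-1],"yaw": 0},{"xyz": [0,0,-1],"yaw": 0}])

```text
time: 18.2
position: [0.5473, -0.053, 0.2293]
eef_rot: [180.0, -0.2, -0.4]
ft_force: [-1.2, -0.7, 11.7]
grip_width: 0.0204
grasp_force: 40.3
```

Request:
jog_arm(plan=[{"xyz": [0,0,-1],"yaw": 0},{"xyz": [0,0,-1],"yaw": 0},{"xyz": [0,0,-1],"yaw": 0},{"xyz": [0,0,-1],"yaw": 0},{"xyz": [0,0,-1],"yaw": 0}])

```text
time: 18.7
position: [0.5473, -0.053, 0.2341]
eef_rot: [180.0, -0.2, -0.4]
ft_force: [-0.9, 0.1, 10.8]
grip_width: 0.0206
grasp_force: 40.2
```

Request:
jog_arm(plan=[{"xyz": [0,0,-0.8],"yaw": 0},{"xyz": [0,0,-0.8],"yaw": 0},{"xyz": [0,0,-0.8],"yaw": 0},{"xyz": [0,0,-0.8],"yaw": 0},{"xyz": [0,0,-0.8],"yaw": 0}])

```text
time: 19.2
position: [0.5473, -0.053, 0.2379]
eef_rot: [180.0, -0.2, -0.4]
ft_force: [-0.0, -0.2, 8.4]
grip_width: 0.0204
grasp_force: 40.0
```

```bash
python3 f.py
```

```text
19.45 [ 0.5473 -0.053   0.2378] [-0.08 -0.35  8.86 -0.24  0.56 -0.03  0.23] [0.62 0.35 0.39 0.44 0.33 0.26 0.01]
```

Request:
jog_arm(plan=[{"xyz": [0,0,-0.8],"yaw": 0},{"xyz": [0,0,-0.8],"yaw": 0},{"xyz": [0,0,-0.8],"yaw": 0},{"xyz": [0,0,-0.8],"yaw": 0},{"xyz": [0,0,-0.8],"yaw": 0}])

```text
time: 19.95
position: [0.5473, -0.053, 0.2415]
eef_rot: [180.0, -0.1, -0.4]
ft_force: [-0.2, -0.6, 6.7]
grip_width: 0.021
grasp_force: 39.9
```

Request:
jog_arm(plan=[{"xyz": [0,0,-0.8],"yaw": 0},{"xyz": [0,0,-0.8],"yaw": 0},{"xyz": [0,0,-0.8],"yaw": 0},{"xyz": [0,0,-0.8],"yaw": 0},{"xyz": [0,0,-0.5],"yaw": 0}])

```text
time: 20.45
position: [0.5473, -0.053, 0.245]
eef_rot: [180.0, -0.1, -0.4]
ft_force: [0.9, -0.8, 4.6]
grip_width: 0.0206
grasp_force: 39.8
```

```bash
python3 f.py
```

```text
20.7 [ 0.5473 -0.053   0.245 ] [ 0.77 -0.65  5.64 -0.97 -1.29  0.15  0.23] [0.34 0.32 0.62 0.36 0.3  0.31 0.  ]
```

Request:
jog_arm(plan=[{"xyz": [0,0,-0.8],"yaw": 0},{"xyz": [0,0,-0.8],"yaw": 0},{"xyz": [0,0,-0.8],"yaw": 0},{"xyz": [0,0,-0.4],"yaw": 0},{"xyz": [0,0,0],"yaw": 0}])

```text
time: 21.2
position: [0.5472, -0.0529, 0.2474]
eef_rot: [180.0, -0.1, -0.4]
ft_force: [3.7, -1.5, 4.3]
grip_width: 0.0204
grasp_force: 39.7
```

```bash
python3 f.py
```

```text
21.45 [ 0.5472 -0.0529  0.2472] [ 3.13 -1.34  5.03 -3.   -5.86 -0.04  0.65] [0.49 0.3  0.55 0.46 0.45 0.25 0.01]
```

Request:
jog_arm(plan=[{"xyz": [0,0,-0.4],"yaw": 0},{"xyz": [0,0,-0.4],"yaw": 0},{"xyz": [0,0,-0.2],"yaw": 0},{"xyz": [0,0,0],"yaw": 0},{"xyz": [0,0,0],"yaw": 0}])

```text
time: 21.95
position: [0.5472, -0.0528, 0.2481]
eef_rot: [180.0, -0.0, -0.4]
ft_force: [4.6, -1.4, 4.5]
grip_width: 0.0207
grasp_force: 39.6
```

```bash
python3 f.py
```

```text
22.2 [ 0.5472 -0.0528  0.2481] [  5.05  -1.41   5.14  -3.23 -10.08  -0.18   0.58] [0.73 0.3  0.52 0.25 0.17 0.12 0.  ]
```

Request:
jog_arm(plan=[{"xyz": [0,0,0],"yaw": 0},{"xyz": [0,0,0],"yaw": 0},{"xyz": [0,0,0],"yaw": 0},{"xyz": [0,0,0],"yaw": 0},{"xyz": [0,0,0],"yaw": 0}], squeeze=20)

```text
time: 22.7
position: [0.5472, -0.0528, 0.2481]
eef_rot: [180.0, -0.0, -0.4]
ft_force: [5.0, -0.4, 4.3]
grip_width: 0.0209
grasp_force: 39.6
```

```bash
python3 f.py
cat > tm.py <<'E'
from h import *
import sys
cap('scene',sys.argv[1])
A,B=[cv2.resize(cv2.cvtColor(cv2.imread('pics/%s.png'%n),6),None,fx=8,fy=8,interpolation=2) for n in('s5',sys.argv[1])]
for n,(u0,v0,u1,v1) in dict(leg=(249,217,263,229),flange=(238,183,262,196),well=(245,236,266,255)).items():
  t=A[v0*8:v1*8,u0*8:u1*8];m=14*8
  S=B[v0*8-m:v1*8+m//2,u0*8-32:u1*8+32];r=cv2.minMaxLoc(cv2.matchTemplate(S,t,5))
  print(n,round(r[1],2),(r[3][0]-32)/8,(r[3][1]-m)/8)
print([proj('scene',[.547,-.05,z])[1] for z in (.236,.211,.11,.10)])
E
python3 tm.py s6
```

```text
22.95 [ 0.5472 -0.0528  0.2481] [  5.35  -1.27   4.9   -3.42 -10.25  -0.14   0.58] [0.24 0.5  0.34 0.21 0.27 0.27 0.  ]
leg 0.9 -0.125 -2.625
flange 0.98 0.0 -7.875
well 0.98 0.0 0.125
[np.float64(178.16027060453683), np.float64(186.95878531711156), np.float64(219.76611729019342), np.float64(222.79523737743116)]
```

Request:
jog_arm(plan=[{"xyz": [0,0,-0.3],"yaw": 0},{"xyz": [0,0,0],"yaw": 0},{"xyz": [0,0,0],"yaw": 0},{"xyz": [0,0,0],"yaw": 0},{"xyz": [0,0,0],"yaw": 0}], squeeze=20, jaw=16)

```text
time: 23.5
position: [0.5472, -0.0528, 0.2484]
eef_rot: [180.0, -0.1, -0.4]
ft_force: [5.2, -1.8, 4.7]
grip_width: 0.0209
grasp_force: 39.5
```

```bash
python3 f.py;python3 tm.py s7
```

```text
23.75 [ 0.5472 -0.0528  0.2484] [  5.13  -1.83   4.62  -3.14 -10.24  -0.18   0.57] [0.3  0.6  0.58 0.37 0.26 0.27 0.  ]
leg 0.88 -0.125 -2.75
flange 0.98 -0.125 -7.875
well 0.98 0.0 0.125
[np.float64(178.16027060453683), np.float64(186.95878531711156), np.float64(219.76611729019342), np.float64(222.79523737743116)]
```

Request:
jog_arm(plan=[{"xyz": [0,0,-0.3],"yaw": 0},{"xyz": [0,0,-0.3],"yaw": 0},{"xyz": [0,0,0],"yaw": 0},{"xyz": [0,0,0],"yaw": 0},{"xyz": [0,0,0],"yaw": 0}])

```text
time: 24.3
position: [0.5472, -0.0528, 0.249]
eef_rot: [180.0, -0.0, -0.4]
ft_force: [6.0, -1.8, 4.1]
grip_width: 0.0209
grasp_force: 39.5
```

```bash
python3 f.py
```

```text
24.55 [ 0.5472 -0.0528  0.249 ] [  5.75  -1.57   4.37  -3.09 -10.36   0.05   0.57] [0.48 0.5  0.5  0.2  0.11 0.3  0.  ]
```

Request:
jog_arm(plan=[{"xyz": [0,0,-0.3],"yaw": 0},{"xyz": [0,0,-0.3],"yaw": 0},{"xyz": [0,0,0],"yaw": 0},{"xyz": [0,0,0],"yaw": 0},{"xyz": [0,0,0],"yaw": 0}])

```text
time: 25.05
position: [0.5472, -0.0528, 0.2494]
eef_rot: [180.0, -0.0, -0.4]
ft_force: [5.8, -2.2, 3.8]
grip_width: 0.0208
grasp_force: 39.3
```

```bash
python3 f.py; python3 tm.py s8
```

```text
25.3 [ 0.5472 -0.0528  0.2494] [  5.49  -1.65   3.66  -2.99 -10.68  -0.14   0.56] [0.43 0.49 0.38 0.3  0.08 0.36 0.  ]
leg 0.88 0.0 -3.0
flange 0.98 0.0 -8.25
well 0.98 0.0 0.125
[np.float64(178.16027060453683), np.float64(186.95878531711156), np.float64(219.76611729019342), np.float64(222.79523737743116)]
```

Request:
jog_arm(plan=[{"xyz": [0,0,-0.3],"yaw": 0},{"xyz": [0,0,-0.3],"yaw": 0},{"xyz": [0,0,-0.2],"yaw": 0},{"xyz": [0,0,0],"yaw": 0},{"xyz": [0,0,0],"yaw": 0}])

```text
time: 25.85
position: [0.5471, -0.0528, 0.2495]
eef_rot: [-180.0, 0.0, -0.4]
ft_force: [5.6, -2.4, -0.8]
grip_width: 0.0208
grasp_force: 39.0
```

```bash
python3 f.py
```

```text
26.1 [ 0.5471 -0.0528  0.2495] [  6.69  -1.75  -0.72  -3.22 -13.13   0.09   0.51] [0.59 0.35 0.57 0.14 0.25 0.38 0.  ]
```

Request:
jog_arm(plan=[{"xyz": [0,0,-0.3],"yaw": 0},{"xyz": [0,0,-0.3],"yaw": 0},{"xyz": [0,0,-0.2],"yaw": 0},{"xyz": [0,0,0],"yaw": 0},{"xyz": [0,0,0],"yaw": 0}])

```text
time: 26.6
position: [0.5471, -0.0527, 0.2495]
eef_rot: [-180.0, 0.1, -0.4]
ft_force: [7.8, -2.3, -5.5]
grip_width: 0.0207
grasp_force: 38.5
```

```bash
python3 f.py; python3 tm.py s9
```

```text
26.85 [ 0.5471 -0.0527  0.2495] [ 7.430e+00 -1.820e+00 -4.950e+00 -3.300e+00 -1.546e+01  1.000e-02
  4.700e-01] [0.48 0.4  0.57 0.34 0.29 0.2  0.  ]
leg 0.87 0.0 -3.0
flange 0.98 0.0 -8.25
well 0.98 0.0 0.125
[np.float64(178.16027060453683), np.float64(186.95878531711156), np.float64(219.76611729019342), np.float64(222.79523737743116)]
```

Top stop found (z constant, Fz reversing). Relax and release.

Request:
jog_arm(plan=[{"xyz": [0,0,0.5],"yaw": 0},{"xyz": [0,0,0.4],"yaw": 0},{"xyz": [0,0,0],"yaw": 0},{"xyz": [0,0,0],"yaw": 0},{"xyz": [0,0,0],"yaw": 0}])

```text
time: 27.4
position: [0.5471, -0.0528, 0.2495]
eef_rot: [-180.0, 0.0, -0.4]
ft_force: [7.0, -1.8, -0.0]
grip_width: 0.0202
grasp_force: 38.9
```

Request:
jog_arm(plan=[{"xyz": [0,0,0],"yaw": 0},{"xyz": [0,0,0],"yaw": 0},{"xyz": [0,0,0],"yaw": 0},{"xyz": [0,0,0],"yaw": 0},{"xyz": [0,0,0],"yaw": 0}], jaw=45)

```text
time: 27.9
position: [0.5467, -0.0527, 0.2501]
eef_rot: [-180.0, 0.0, -0.4]
ft_force: [0.1, -0.4, -0.5]
grip_width: 0.0451
grasp_force: 0.0
```

```bash
python3 f.py; python3 tm.py s10
```

```text
28.15 [ 0.5468 -0.0527  0.2502] [ 0.12  0.17 -0.02 -0.1  -0.12 -0.13  0.01] [0.3  0.47 0.58 0.17 0.24 0.38 0.  ]
leg 0.86 0.0 -3.0
flange 0.81 -0.375 -8.25
well 0.98 0.0 0.125
[np.float64(178.16027060453683), np.float64(186.95878531711156), np.float64(219.76611729019342), np.float64(222.79523737743116)]
```

Released, force zero, the leg still lifted. Withdraw upward.

Request:
jog_arm(plan=[{"xyz": [0,0,-5],"yaw": 0},{"xyz": [0,0,-12],"yaw": 0},{"xyz": [0,0,-20],"yaw": 0},{"xyz": [0,0,-20],"yaw": 0},{"xyz": [0,0,-10],"yaw": 0}])

```text
time: 28.7
position: [0.547, -0.0528, 0.3199]
eef_rot: [180.0, -0.2, -0.4]
ft_force: [0.7, -0.2, 0.5]
grip_width: 0.045
grasp_force: 0.0
```

Request:
jog_arm(plan=[{"xyz": [0,0,-5],"yaw": 0},{"xyz": [0,0,0],"yaw": 0},{"xyz": [0,0,0],"yaw": 0},{"xyz": [0,0,0],"yaw": 0},{"xyz": [0,0,0],"yaw": 0}])

```text
time: 29.2
position: [0.5466, -0.0527, 0.3215]
eef_rot: [-180.0, 0.1, -0.4]
ft_force: [-0.3, 0.0, 0.5]
grip_width: 0.0449
grasp_force: 0.0
```

```bash
python3 f.py; python3 tm.py s11
```

```text
29.45 [ 0.5468 -0.0527  0.3221] [-0.08  0.09  0.01 -0.07  0.07 -0.16 -0.  ] [0.44 0.33 0.32 0.27 0.27 0.22 0.  ]
leg 0.87 0.0 -3.0
flange 0.73 0.25 -9.0
well 0.98 0.0 0.125
[np.float64(178.16027060453683), np.float64(186.95878531711156), np.float64(219.76611729019342), np.float64(222.79523737743116)]
```

The leg sits 3.0 px higher in the scene image, about 10 mm, and the robot is clear.

```bash
python3 -c "
from h import *
print(ticket.hand_in())"
```

```text
the job is handed in; nothing more can be done
None
```

The leg with the bail hangs from the sprung hook, lifted about 10 mm off its well floor by image measurement. The plunger is back at its top stop, the gripper is released and clear, and the job was handed in at about 29.5 s.

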